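Change over the battery packs at the light-up figure bench

ROBOT

A 6-joint arm with a two-finger parallel gripper is mounted at the origin on the work surface. World frame = base frame: x ahead of the robot, y to its left, z up, the work surface at z = 0. Lengths are in m, angles in degrees, forces in N, time in s.
With the tool pointing down it reaches from about 0.25 to 0.725 m from the base axis. Payload 9.7 kg.
Tool frame: the origin (TCP) lies at the very end of the fingers, on their centre line; the grasp point (between the pads) lies tcp_to_grasp behind it (tcp_to_grasp is the distance from the TCP to the grasp point, in m); z points along the fingers, y is the direction in which the jaws open and shut (so a half turn about z gives the same grasp; the last joint's range is limited). The gripper opens to 85 mm and grips with 20 to 120 N. Pads are 22 mm wide; open, the fingers measure 114 mm over their backs; the gripper's body (76 mm by 85 mm) begins 54 mm behind the grasp point. The pads swing forward as they close: fully open they stand 13 mm farther back than shut.
Start: joints at [76.031, 4.979, 10.078, 95.1, 0, 90], TCP at [0.133, 0.534, 0.231] pointing down, gripper open.
Joint ranges: [-179.16, 179.16], [-48.56, 103.87], [-65.8, 70.77], [-126.05, 130.52], [-82.76, 87.17], [-180, 180]. Speed limits (degrees/s): [127.2, 127.2, 147.25, 180, 180, 180].

INTERFACE

Orientations are given as [roll, pitch, yaw] about the fixed x, y, z axes, in that order (R = Rz(yaw) Ry(pitch) Rx(roll)).
In Python, from workcell import * gives the robot as it stands. The module is installed in compiled form; this text tells all that it offers.
- The arm moves only by the shell command python3 -m pendant 'ROWS' [FORCE]. ROWS is JSON, a list of rows, each a list of 3 entries, a list of its own where there are three numbers: the opening in per cent of the stroke, from 0 (shut) to 100 (fully open), then the shift along the world's x, y, z in mm, then the turn, a rotation vector about the world's x, y, z in degrees. A call has 1 to 20 rows; each row is the pose to reach, as a shift and turn from the pose measured when the call began; what a row does not reach only later rows make up. A row lasts 1/8 s, in which the tool goes at most 62.5 mm and 10.7 degrees, less where a joint would pass 70% of its speed; a pose out of reach is approached as far as the arm can. A call with a gripper value outside its range is refused whole. The fingers move at their own pace and stop on an object; FORCE is the grip in N (left out, the last holds). Time passes only in rows, so rows that repeat a pose let the fingers close. It gives the time, the measured TCP pose, the force and the opening at its end, in the units of the state.
- get_obs(): the state, without advancing time (a new reading comes with each control period).
- camera(name): name is "scene" or "top"; returns a dict with "img" (400x640x3 uint8, red, green, blue), "fx", "fy", "cx", "cy" (pixels), "k1" (the pictures are not rectified: a ray, as slopes to the right and down, at radius r is drawn at 1 + k1 r^2 times it, then the intrinsics apply), "cam_to_world" (4x4, takes a point from camera to world coordinates). Camera axes: x right, y down, z forward; pixel columns grow to the right and rows downward; lengths in m; the calibration is good to about 2 mm. A picture is of the moment at which its call begins. There is no depth.
- job_done(): hands the job in, once; it reports no verdict.
Trained networks look in a picture, given as the dict that the camera call returned (one of the last four; its "shot" number tells which), for a name from the list of things; names that differ only in an ending like _2 or _b are one class to them, and where a whole thing is asked for, a point or a joint stands for the part that bears it (a point fixed in the world has none). Each returns a list of dicts, best first, with "confidence" (0 to 1); they miss things now and then, are a little off and sometimes report something else, mostly with a low value. They report only what shows in the picture. A call takes as long as a camera call. They do not tell look-alikes from the thing itself.
- regions_of(picture, label): "region" (400x640 bool, what is visible of it).
- pinpoint(picture, label): "position" ([x, y, z] in m, in world coordinates, good to about 4 mm: a listed point, or the origin of a listed thing).
The state is a dict: "time": time; "q": joint angles; "qd": joint speeds; "joint_efforts": joint torques, N m; "ee_pos": TCP position; "tcp_rot": TCP orientation; "wrist_force": force on the tool from outside, world axes, zero at the start; "torque": the same for the moment, N m; "opening": finger opening in m.
Only numpy, scipy, OpenCV 4.12 (cv2) and the standard library are available. Lean on these libraries where they do the work, as an engineer would, in place of code of your own. Each camera call takes 0.05 s, during which the arm holds its last target. There are 200 camera calls.

TASK

Change over the charging dock: first press its red stop button fully down, then pinch the two side buttons of each charged battery pack together to free it and stand it upright in the blue crate, and seat every flat pack from the white sheet fully home in a bay of the dock, its yellow key mark to the bay's. When all that is done, press the green start button fully down; leave the figures and other bench things as they are.

Things in the scene. Friction and masses are not known exactly. Their poses are not given: they have to be found in the camera images.
- full0_mid (a point): Charged battery pack (green gauge on top), latched in the dock at the start; may be absent. Centre of the pack, 40 mm above its underside, z up. All packs are alike: 80 mm tall, 0.18 kg; upper body 46 mm (its x) by 38 mm (its y); foot, the lower 31 mm, 42 by 34 mm.
- full1_mid (a point): Charged battery pack (green gauge on top), latched in the dock at the start; may be absent. Centre of the pack, 40 mm above its underside, z up. Each pack's two orange buttons, on its +x and -x sides, are 18 mm wide, 22 high, centred 16 mm above this point, and stand 5.5 mm proud (57 mm over both); each takes about 3.5 N to press flush.
- full2_mid (a point): Charged battery pack (green gauge on top), latched in the dock at the start; may be absent. Centre of the pack, 40 mm above its underside, z up. A catch on each button stands 5.5 mm out of the foot and hooks under the dock's deck; it goes in as its button is pressed flush. Both must be flush to free the pack.
- flat0_mid (a point): Flat battery pack (one red gauge light on top), standing on the white sheet at the start; may be absent. Centre of the pack, 40 mm above its underside. Key: a groove 10.5 mm wide, 6 mm deep runs down the middle of the foot's +y side; a yellow stripe on that side and a yellow mark on top show it.
- flat1_mid (a point): Flat battery pack (one red gauge light on top), standing on the white sheet at the start; may be absent. Centre of the pack, 40 mm above its underside. It goes into a bay with the buttons pinched, or with them free: the catches have sloped undersides and snap in. Stands on its foot.
- flat2_mid (a point): Flat battery pack (one red gauge light on top), standing on the white sheet at the start; may be absent. Centre of the pack, 40 mm above its underside. Smooth hard plastic, slides easily. Same size and buttons as the charged packs; buttons 57 mm over both, centred 16 mm above this point.
- crate_in (a point): Blue open crate, 300 mm (its x) by 200 mm (its y) by 45 mm high, walls and floor 5 mm; this point is the centre of its inner floor. Fixed.
- bay0 (a point): Bay of the fixed charging dock: centre of its mouth, level with the deck, 40 mm above the table. Axes: x across the dock, away from its front shelf; y along the row of bays; z up. Mouth 44.5 mm (x) by 36.5 mm (y) with a 4 mm bevel, through a deck 10 mm thick; the bay is 30 mm deep. The three bays are alike, 60 mm apart along y.
- bay1 (a point): Bay of the fixed charging dock: centre of its mouth, level with the deck, 40 mm above the table. Axes: x across the dock, away from its front shelf; y along the row of bays; z up. Key: a yellow rib 8 mm wide stands 5.5 mm into each mouth from the middle of its +y side, so a pack goes in only with its x and y axes along the dock's x and y.
- bay2 (a point): Bay of the fixed charging dock: centre of its mouth, level with the deck, 40 mm above the table. Axes: x across the dock, away from its front shelf; y along the row of bays; z up. When a pack is fully home its centre is 10 mm above this point, its foot is out of sight and its catches are under the deck.
- start (a joint): Green start button on the dock's front shelf: 0 at rest to 0.005 m fully pressed, about 5 N, springs back.
- stop (a joint): Red stop button beside it on the same shelf: 0 at rest to 0.005 m fully pressed, about 5 N, springs back.
- stop_top (a point): Centre of the top of the stop button (24 mm across), about 41 mm above the table when up; press straight down. The two buttons are 50 mm apart along the dock's y.
- mat: Thin white sheet stuck to the table, 360 mm (its x) by 220 mm (its y), under 1 mm thick, on which the flat packs stand; origin under its centre.
- nutcracker: Bystander: wooden nutcracker figure. Origin at the centre of its underside as it was made. Leave it alone.
- snowman: Bystander: ceramic snowman. Origin at the centre of its underside as it was made. Leave it alone.
- owl: Bystander: small owl figure. Origin at the centre of its underside as it was made. Leave it alone.
- tape: Bystander: roll of yellow tape, 90 mm across, 24 mm high, lying flat. Origin at the centre of its underside as it was made. Leave it alone.
- paint_pot: Bystander: red paint jar. Origin at the centre of its underside as it was made. Leave it alone.
- paint_brush: Bystander: paint brush, lying. Origin at the centre of its underside as it was made. Leave it alone.
- glue: Bystander: white glue bottle, 90 mm tall. Origin at the centre of its underside as it was made. Leave it alone.
- gift_tin: Bystander: green gift tin. Origin at the centre of its underside as it was made. Leave it alone.
- start_top (a point): Centre of the top of the start button (24 mm across), about 41 mm above the table when up; press straight down.
Mind the look-alikes: they are no part of the job. Leave any purple look-alike of the part that bears flat2_mid alone.

How it is judged (in metres and radians):
On the way, in this order (a step that is already met when the one before it is completed fails the run):
1. the red stop button is pressed fully while every charged pack is still home in its bay (value of joint stop above 0.0038 m and ((horizontal distance between full0_mid and bay0 below 0.005 m and z of full0_mid in the frame of bay0 below 0.014 m and angle between full0_mid's own z axis and vertical below 0.1 rad) or (horizontal distance between full0_mid and bay1 below 0.005 m and z of full0_mid in the frame of bay1 below 0.014 m and angle between full0_mid's own z axis and vertical below 0.1 rad) or (horizontal distance between full0_mid and bay2 below 0.005 m and z of full0_mid in the frame of bay2 below 0.014 m and angle between full0_mid's own z axis and vertical below 0.1 rad)) and ((horizontal distance between full1_mid and bay0 below 0.005 m and z of full1_mid in the frame of bay0 below 0.014 m and angle between full1_mid's own z axis and vertical below 0.1 rad) or (horizontal distance between full1_mid and bay1 below 0.005 m and z of full1_mid in the frame of bay1 below 0.014 m and angle between full1_mid's own z axis and vertical below 0.1 rad) or (horizontal distance between full1_mid and bay2 below 0.005 m and z of full1_mid in the frame of bay2 below 0.014 m and angle between full1_mid's own z axis and vertical below 0.1 rad)) and ((horizontal distance between full2_mid and bay0 below 0.005 m and z of full2_mid in the frame of bay0 below 0.014 m and angle between full2_mid's own z axis and vertical below 0.1 rad) or (horizontal distance between full2_mid and bay1 below 0.005 m and z of full2_mid in the frame of bay1 below 0.014 m and angle between full2_mid's own z axis and vertical below 0.1 rad) or (horizontal distance between full2_mid and bay2 below 0.005 m and z of full2_mid in the frame of bay2 below 0.014 m and angle between full2_mid's own z axis and vertical below 0.1 rad))), for 0.05 s.
2. with every charged pack out of the dock and in the crate and every flat pack home in a bay, the start button is pressed fully (value of joint start above 0.0038 m and x of full0_mid in the frame of crate_in between -0.138 and 0.138 m and y of full0_mid in the frame of crate_in between -0.088 and 0.088 m and z of full0_mid in the frame of crate_in between 0.034 and 0.046 m and angle between each of full0_mid, full1_mid, full2_mid's own z axis and vertical below 0.15 rad and linear speed of each of full0, full1, full2 below 0.02 m/s and x of full1_mid in the frame of crate_in between -0.138 and 0.138 m and y of full1_mid in the frame of crate_in between -0.088 and 0.088 m and z of full1_mid in the frame of crate_in between 0.034 and 0.046 m and x of full2_mid in the frame of crate_in between -0.138 and 0.138 m and y of full2_mid in the frame of crate_in between -0.088 and 0.088 m and z of full2_mid in the frame of crate_in between 0.034 and 0.046 m and ((horizontal distance between flat0_mid and bay0 below 0.005 m and z of flat0_mid in the frame of bay0 below 0.014 m and angle between flat0_mid's own z axis and vertical below 0.1 rad) or (horizontal distance between flat0_mid and bay1 below 0.005 m and z of flat0_mid in the frame of bay1 below 0.014 m and angle between flat0_mid's own z axis and vertical below 0.1 rad) or (horizontal distance between flat0_mid and bay2 below 0.005 m and z of flat0_mid in the frame of bay2 below 0.014 m and angle between flat0_mid's own z axis and vertical below 0.1 rad)) and ((horizontal distance between flat1_mid and bay0 below 0.005 m and z of flat1_mid in the frame of bay0 below 0.014 m and angle between flat1_mid's own z axis and vertical below 0.1 rad) or (horizontal distance between flat1_mid and bay1 below 0.005 m and z of flat1_mid in the frame of bay1 below 0.014 m and angle between flat1_mid's own z axis and vertical below 0.1 rad) or (horizontal distance between flat1_mid and bay2 below 0.005 m and z of flat1_mid in the frame of bay2 below 0.014 m and angle between flat1_mid's own z axis and vertical below 0.1 rad)) and ((horizontal distance between flat2_mid and bay0 below 0.005 m and z of flat2_mid in the frame of bay0 below 0.014 m and angle between flat2_mid's own z axis and vertical below 0.1 rad) or (horizontal distance between flat2_mid and bay1 below 0.005 m and z of flat2_mid in the frame of bay1 below 0.014 m and angle between flat2_mid's own z axis and vertical below 0.1 rad) or (horizontal distance between flat2_mid and bay2 below 0.005 m and z of flat2_mid in the frame of bay2 below 0.014 m and angle between flat2_mid's own z axis and vertical below 0.1 rad))), for 0.05 s.
At the end, for the whole second after the job is handed in: Every charged pack stands upright (0.15 rad) and still on the crate's floor, its centre at least 7 mm inside the walls; every flat pack is in a bay, centred within 5 mm, within 4 mm of fully down, upright within 0.1 rad; both dock buttons are up (x of full0_mid in the frame of crate_in between -0.138 and 0.138 m and y of full0_mid in the frame of crate_in between -0.088 and 0.088 m and z of full0_mid in the frame of crate_in between 0.034 and 0.046 m and angle between each of full0_mid, full1_mid, full2_mid's own z axis and vertical below 0.15 rad and linear speed of each of full0, full1, full2 below 0.02 m/s and x of full1_mid in the frame of crate_in between -0.138 and 0.138 m and y of full1_mid in the frame of crate_in between -0.088 and 0.088 m and z of full1_mid in the frame of crate_in between 0.034 and 0.046 m and x of full2_mid in the frame of crate_in between -0.138 and 0.138 m and y of full2_mid in the frame of crate_in between -0.088 and 0.088 m and z of full2_mid in the frame of crate_in between 0.034 and 0.046 m and ((horizontal distance between flat0_mid and bay0 below 0.005 m and z of flat0_mid in the frame of bay0 below 0.014 m and angle between flat0_mid's own z axis and vertical below 0.1 rad) or (horizontal distance between flat0_mid and bay1 below 0.005 m and z of flat0_mid in the frame of bay1 below 0.014 m and angle between flat0_mid's own z axis and vertical below 0.1 rad) or (horizontal distance between flat0_mid and bay2 below 0.005 m and z of flat0_mid in the frame of bay2 below 0.014 m and angle between flat0_mid's own z axis and vertical below 0.1 rad)) and ((horizontal distance between flat1_mid and bay0 below 0.005 m and z of flat1_mid in the frame of bay0 below 0.014 m and angle between flat1_mid's own z axis and vertical below 0.1 rad) or (horizontal distance between flat1_mid and bay1 below 0.005 m and z of flat1_mid in the frame of bay1 below 0.014 m and angle between flat1_mid's own z axis and vertical below 0.1 rad) or (horizontal distance between flat1_mid and bay2 below 0.005 m and z of flat1_mid in the frame of bay2 below 0.014 m and angle between flat1_mid's own z axis and vertical below 0.1 rad)) and ((horizontal distance between flat2_mid and bay0 below 0.005 m and z of flat2_mid in the frame of bay0 below 0.014 m and angle between flat2_mid's own z axis and vertical below 0.1 rad) or (horizontal distance between flat2_mid and bay1 below 0.005 m and z of flat2_mid in the frame of bay1 below 0.014 m and angle between flat2_mid's own z axis and vertical below 0.1 rad) or (horizontal distance between flat2_mid and bay2 below 0.005 m and z of flat2_mid in the frame of bay2 below 0.014 m and angle between flat2_mid's own z axis and vertical below 0.1 rad)) and value of joint each of start, stop below 0.002 m); the robot touches nothing.
It fails at once if a figure or other bench thing that is not part of the job is moved more than 30 mm (distance of any of nutcracker, snowman, owl, tape, paint_pot, paint_brush, glue, gift_tin from where it was at the start of the episode above 0.03 m).
Of full0, full1, full2 only 2 to 3 are there at a start; the rules pass over those that are not, and their reading is None.
Of flat0, flat1, flat2 only 2 to 3 are there at a start; the rules pass over those that are not, and their reading is None.
At some moment in a run one of flat0, flat1, flat2 may be knocked a few centimetres aside while the robot is not near it.
It also fails if it takes over 210 s, if anything falls off the work surface, if the arm or the gripper's body presses on something with over 40 N, if the wrist force passes 120 N, or if a joint passes its speed limit or range.

## Working session

There is one attempt and no reset: what is moved stays moved. The work goes in short steps, Python scripts to look and compute and a shell command to move; the robot and the scene stay as the last step left them, time stands still between calls to the robot, and variables do not carry over. Pictures are saved under pics/ and viewed, about 12 in all and at most 16, crops included, and the job is handed in when it is done.

```bash
mkdir -p pics
cat > h.py <<'E'
from workcell import *
import numpy as np, cv2
def save(p,name,box=None,scale=1):
    im=p["img"][:,:,::-1]
    if box: im=im[box[1]:box[3],box[0]:box[2]]
    if scale!=1: im=cv2.resize(im,None,fx=scale,fy=scale,interpolation=cv2.INTER_CUBIC)
    cv2.imwrite("pics/"+name,im)
def ray(p,u,v):
    K=np.array([[p["fx"],0,p["cx"]],[0,p["fy"],p["cy"]],[0,0,1.]])
    xd=np.array([(u-p["cx"])/p["fx"],(v-p["cy"])/p["fy"]]);x=xd.copy()
    for _ in range(20): x=xd/(1+p["k1"]*(x@x))
    T=np.array(p["cam_to_world"]);return T[:3,3],T[:3,:3]@np.array([x[0],x[1],1])
def onz(p,u,v,z):
    o,d=ray(p,u,v);return o+d*(z-o[2])/d[2]
def proj(p,X):
    T=np.array(p["cam_to_world"]);c=T[:3,:3].T@(np.array(X)-T[:3,3]);x=c[:2]/c[2];x=x*(1+p["k1"]*(x@x))
    return np.array([p["fx"]*x[0]+p["cx"],p["fy"]*x[1]+p["cy"]])
E
python3 - <<'E'
from h import *
o=get_obs();print(o)
try: print(tcp_to_grasp)
except Exception as e: print(e)
for c in("scene","top"):
    p=camera(c);save(p,c+"0.png");print(c,np.array(p["cam_to_world"])[:3,3].round(3),p["fx"],p["k1"])
    for l in ["full0_mid","flat0_mid","crate_in","bay0","bay1","bay2","start_top","stop_top","mat","nutcracker","snowman","owl","tape","paint_pot","paint_brush","glue","gift_tin"]:
        print(l,[(np.round(d["position"],3).tolist(),round(d["confidence"],2)) for d in pinpoint(p,l)][:7])
E
```

```text
{'time': 0.0, 'q': array([7.60340025e+01, 5.01184847e+00, 1.00331265e+01, 9.50997333e+01,
       4.72771262e-04, 9.00012844e+01]), 'qd': array([-0.05371485,  0.04128381,  0.13577093,  0.06758154,  0.03328924,
       -0.01546448]), 'joint_efforts': array([ 2.38587359e-03, -5.20382380e+01,  4.64809585e+01,  1.59718422e-02,
        1.47315877e-04, -1.05526178e-05]), 'ee_pos': array([0.13268062, 0.53351125, 0.230564  ]), 'tcp_rot': array([-1.79921545e+02, -4.71012140e-04,  1.66032718e+02]), 'wrist_force': array([-0.33507966, -0.5644684 , -0.91462322]), 'torque': array([0.0239413 , 0.00114909, 0.01577523]), 'opening': 0.08581968796821324}
0.0187
scene [0.983 0.396 1.008] 380.9533893803037 0.02607414995822293
full0_mid [([0.603, -0.032, 0.05], 0.52)]
flat0_mid [([0.622, -0.267, 0.042], 0.67)]
crate_in [([0.505, 0.284, 0.005], 0.85), ([0.754, 0.143, 0.003], 0.69)]
bay0 [([0.588, 0.023, 0.042], 0.96), ([0.62, -0.09, 0.039], 0.9), ([0.603, -0.031, 0.043], 0.88)]
bay1 [([0.588, 0.023, 0.042], 0.96), ([0.62, -0.09, 0.039], 0.9), ([0.603, -0.031, 0.043], 0.88)]
bay2 [([0.588, 0.023, 0.042], 0.96
[... 1084 characters left out ...]
03, -0.032, 0.04], 0.96), ([0.62, -0.093, 0.036], 0.78), ([0.587, 0.026, 0.038], 0.72)]
bay2 [([0.603, -0.032, 0.04], 0.96), ([0.62, -0.093, 0.036], 0.78), ([0.587, 0.026, 0.038], 0.72)]
start_top [([0.517, 0.011, 0.041], 0.5)]
stop_top [([0.527, -0.039, 0.042], 0.55), ([0.618, -0.091, 0.04], 0.26)]
mat [([0.503, -0.298, -0.001], 0.96)]
nutcracker [([0.746, 0.143, -0.001], 0.58)]
snowman [([0.75, -0.164, -0.002], 0.55)]
owl [([0.395, -0.105, -0.003], 0.83)]
tape [([0.392, -0.005, -0.003], 0.72)]
paint_pot [([0.382, 0.102, -0.001], 0.73)]
paint_brush [([0.746, 0.009, -0.002], 0.95), ([0.393, -0.106, -0.002], 0.67)]
glue [([0.271, 0.326, 0.001], 0.7)]
gift_tin [([0.262, -0.318, -0.005], 0.59)]
```

View pics/scene0.png

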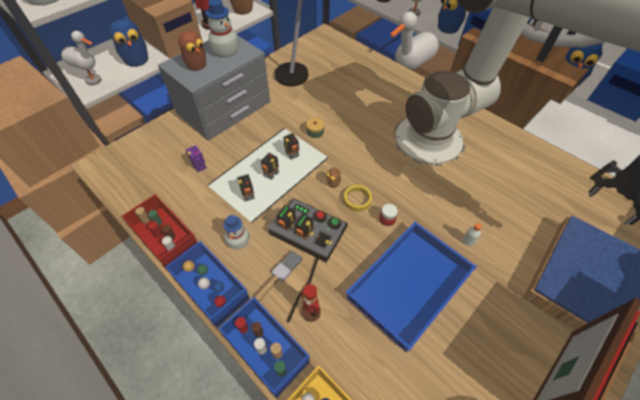

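View pics/top0.png

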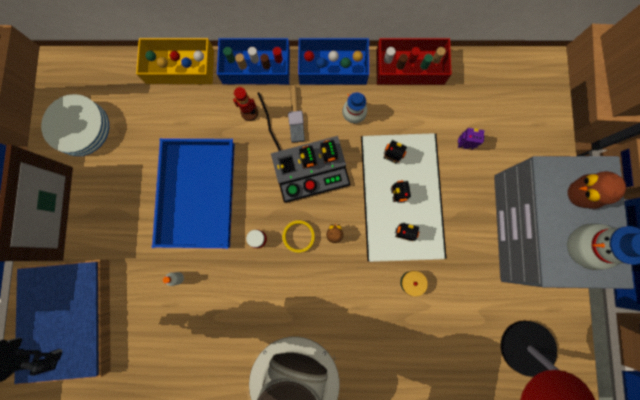

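Run:
```python
from h import *
p=camera("top");save(p,"t1.png",(265,125,455,270),4)
s=camera("scene");save(s,"s1.png",(200,125,350,260),5)
for c,q in(("top",p),("scene",s)):
  for l in("full0_mid","flat0_mid","full1_mid","flat2_mid"):
    print(c,l,[(np.round(d["position"],3).tolist(),round(d["confidence"],2)) for d in pinpoint(q,l)],[(int(d["region"].sum()),np.argwhere(d["region"]).mean(0).round(1)[::-1].tolist(),round(d["confidence"],2)) for d in regions_of(q,l)])
```

```text
top full0_mid [([0.606, -0.031, 0.055], 0.67)] [(275, [307.8, 156.4], 0.54)]
top flat0_mid [([0.621, -0.269, 0.038], 0.9)] [(405, [394.0, 150.6], 0.75)]
top full1_mid [([0.618, -0.088, 0.049], 0.74), ([0.505, -0.298, -0.001], 0.5)] [(310, [328.4, 151.2], 0.81)]
top flat2_mid [([0.509, -0.286, 0.043], 0.66), ([0.662, -0.479, 0.038], 0.64)] [(433, [470.7, 137.6], 0.77), (321, [400.3, 191.5], 0.72), (526, [413.4, 282.5], 0.68), (3086, [306.6, 169.7], 0.3)]
scene full0_mid [([0.597, -0.033, 0.05], 0.75)] [(338, [303.6, 225.6], 0.52)]
scene flat0_mid [([0.622, -0.272, 0.04], 0.73), ([0.751, -0.16, -0.003], 0.66), ([0.51, 0.286, 0.005], 0.6)] [(299, [246.0, 186.7], 0.87)]
scene full1_mid [([0.618, -0.091, 0.049], 0.54), ([0.401, -0.304, 0.037], 0.35)] [(345, [286.0, 217.4], 0.68), (8804, [409.5, 284.6], 0.3)]
scene flat2_mid [([0.663, -0.485, 0.039], 0.73)] [(375, [270.1, 165.1], 0.73), (360, [195.4, 157.2], 0.69), (523, [310.5, 303.9], 0.54)]
```

View pics/t1.png

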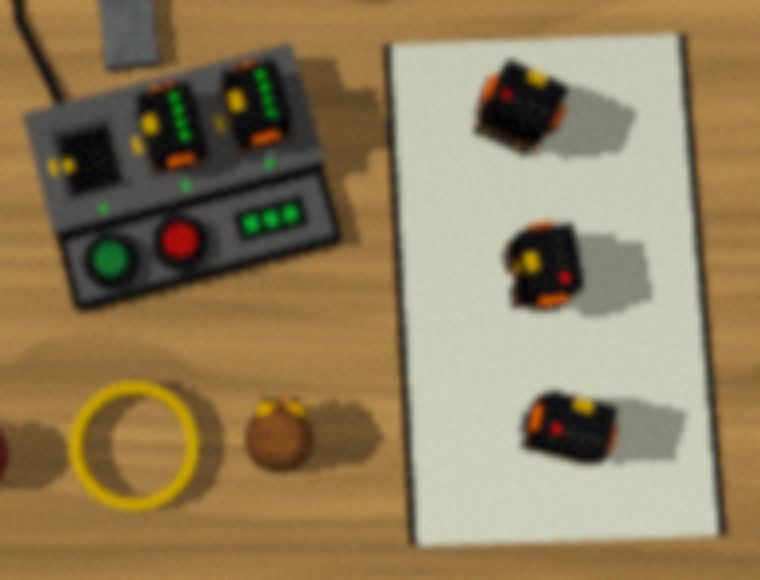

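View pics/s1.png

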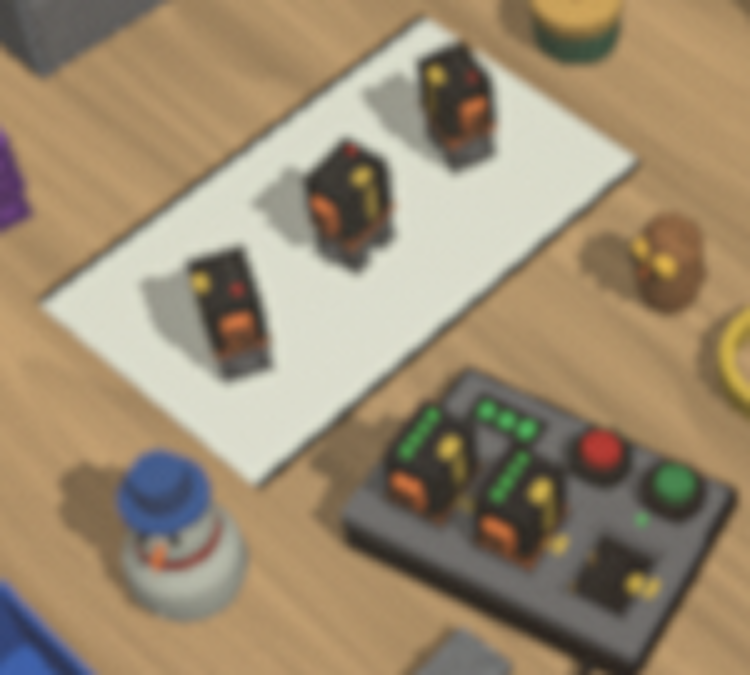

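```bash
cat >> h.py <<'E'
from scipy.optimize import minimize
def boxc(hx,hy,z0,z1,cx=0): return np.array([[cx+a*hx,b*hy,z] for a in(-1,1) for b in(-1,1) for z in(z0,z1)])
PARTS=[boxc(.023,.019,.031,.08),boxc(.021,.017,0,.031),boxc(.0285,.009,.045,.067)]
def render(p,x,y,yaw,z0=0,ss=4):
    m=np.zeros((400*ss,640*ss),np.uint8);c,s=np.cos(yaw),np.sin(yaw)
    for P in PARTS:
        W=np.c_[x+c*P[:,0]-s*P[:,1],y+s*P[:,0]+c*P[:,1],P[:,2]+z0]
        q=np.array([proj(p,w) for w in W]);h=cv2.convexHull(((q+.5)*ss).astype(np.float32))
        cv2.fillConvexPoly(m,h.round().astype(np.int32),255)
    return cv2.resize(m,(640,400),interpolation=cv2.INTER_AREA)/255.
def darkmask(p,x,y):
    hsv=cv2.cvtColor(cv2.GaussianBlur(p["img"],(0,0),.5),cv2.COLOR_RGB2HSV)
    m=(hsv[...,2]<100)|(hsv[...,1]>110)
    w=np.zeros((400,640),np.uint8);cv2.circle(w,tuple(int(v) for v in proj(p,[x,y,.04])),26,1,-1)
    n,l,st,_=cv2.connectedComponentsWithStats((m&(w>0)).astype(np.uint8))
    u=proj(p,[x,y,.05]).round().astype(int);k=l[u[1],u[0]] or 1+st[1:,4].argmax()
    return (l==k).astype(float)
def fit(pics,x,y,yaw,free=True):
    M=[darkmask(p,x,y) for p in pics];best=None
    def cost(v): return sum(np.abs(render(p,x+v[0]*.004,y+v[1]*.004,yaw+v[2]*.15)-m).sum() for p,m in zip(pics,M))
    for d in(-1,0,1):
        r=minimize(cost,[0,0,d],method="Nelder-Mead",options=dict(initial_simplex=np.array([[0,0,d],[1,0,d],[0,1,d],[0,0,d+1]]),xatol=.02,fatol=.5))
        if best is None or r.fun<best.fun: best=r
    v=best.x;return x+v[0]*.004,y+v[1]*.004,np.degrees(yaw+v[2]*.15),best.fun,[m.sum() for m in M]
E
python3 - <<'E'
from h import *
p=camera("top");s=camera("scene")
for n,x,y,a in(("A",.6215,-.269,-112),("B",.509,-.286,9),("C",.402,-.303,-107)):
    for P in([p,s],[p],[s]): print(n,np.round(fit(P,x,y,np.radians(a)),4) if 0 else [np.round(t,4) for t in fit(P,x,y,np.radians(a))])
acc={}
for k in range(2):
  for q in(camera("top"),camera("scene")):
    for l in("bay0","start_top","stop_top","crate_in","full0_mid","full1_mid"):
        for d in pinpoint(q,l):
            if d["confidence"]>.35: acc.setdefault(l,[]).append(np.round(d["position"],4).tolist())
for l in acc: print(l,acc[l])
E
```

```text
A [np.float64(0.6228), np.float64(-0.2722), np.float64(-116.9187), np.float64(139.6157), array([359., 239.])]
A [np.float64(0.6235), np.float64(-0.2726), np.float64(-113.1821), np.float64(47.2706), array([359.])]
A [np.float64(0.6232), np.float64(-0.2693), np.float64(-119.325), np.float64(91.5059), array([239.])]
B [np.float64(0.5105), np.float64(-0.2875), np.float64(20.5141), np.float64(163.8941), array([336., 282.])]
B [np.float64(0.5122), np.float64(-0.2875), np.float64(4.7599), np.float64(50.2118), array([336.])]
B [np.float64(0.511), np.float64(-0.2837), np.float64(38.5193), np.float64(85.3922), array([282.])]
C [np.float64(0.4029), np.float64(-0.3014), np.float64(-107.5784), np.float64(137.7216), array([323., 251.])]
C [np.float64(0.4019), np.float64(-0.3008), np.float64(-100.3442), np.float64(38.7725), array([323.])]
C [np.float64(0.4024), np.float64(-0.2982), np.float64(-121.965), np.float64(67.2078), array([251.])]
bay0 [[0.6016, -0.0277, 0.0393], [0.5847, 0.0282, 0.0397], [0.6199, -0.0913, 0.035], [0.2638, -0.3171, -0.0012], [0.5904, 0.0238, 0.0416], [0.6039, -0.0308, 0.039
[... 406 characters left out ...]
 [0.5175, 0.0138, 0.0377]]
stop_top [[0.5248, -0.036, 0.0402], [0.5271, -0.0357, 0.0452], [0.619, -0.0927, 0.0523], [0.5302, -0.0379, 0.0409], [0.5055, -0.2836, 0.0387], [0.5267, -0.0361, 0.0461], [0.6216, -0.0904, 0.039]]
crate_in [[0.5095, 0.2878, 0.004], [0.5071, 0.2835, 0.0067], [0.6007, -0.0335, 0.0516], [0.508, 0.2867, 0.0069], [0.5054, 0.2823, 0.0055], [0.3879, -0.0066, 0.0018]]
full0_mid [[0.6016, -0.0326, 0.051], [0.6037, -0.0322, 0.0408], [0.5999, -0.0323, 0.054], [0.5176, 0.014, 0.035], [0.6045, -0.0306, 0.0527], [0.603, -0.032, 0.0505]]
full1_mid [[0.7493, -0.1619, -0.0006], [0.6192, -0.089, 0.0486], [0.5986, -0.0335, 0.0513], [0.6153, -0.0887, 0.0498], [0.6163, -0.0911, 0.0501]]
```

```bash
python3 -m pendant '[[0,[50,-20,0],[0,0,-5]],[0,[100,-60,0],[0,0,-10]],[0,[150,-100,0],[0,0,-15]],[0,[190,-145,0],[0,0,-20]],[0,[220,-195,0],[0,0,-25]],[0,[250,-245,0],[0,0,-30]],[0,[280,-295,0],[0,0,-35]],[0,[310,-345,0],[0,0,-40]],[0,[335,-395,0],[0,0,-45]],[0,[355,-445,0],[0,0,-50]],[0,[375,-500,-20],[0,0,-55]],[0,[394,-545,-60],[0,0,-60]],[0,[394,-570,-110],[0,0,-60]],[0,[394,-570,-150],[0,0,-60]],[0,[394,-570,-160],[0,0,-60]],[0,[394,-570,-160],[0,0,-60]]]' 60
```

```text
time: 6.2
ee_pos: [0.5269, -0.036, 0.0719]
tcp_rot: [180.0, 0.0, 106.1]
wrist_force: [0.2, 0.9, 0.1]
opening: 0.0002
```

```bash
python3 -m pendant '[[0,[0,0,-15],[0,0,0]],[0,[0,0,-26],[0,0,0]],[0,[0,0,-32],[0,0,0]],[0,[0,0,-35],[0,0,0]],[0,[0,0,-37],[0,0,0]],[0,[0,0,-37],[0,0,0]],[0,[0,0,-37],[0,0,0]]]'
```

```text
time: 7.08
ee_pos: [0.5268, -0.0358, 0.036]
tcp_rot: [180.0, -0.0, 106.1]
wrist_force: [-4.3, 1.7, 9.4]
opening: 0.0003
```

Run:
```python
from h import *
s=camera("scene");save(s,"s2.png",(240,180,380,285),5)
```

```text
(no output)
```

View pics/s2.png

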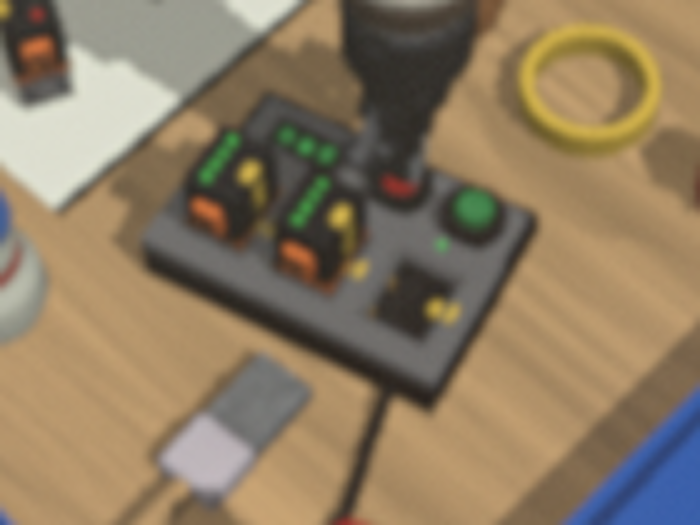

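```bash
python3 -m pendant '[[0,[0,0,-3],[0,0,0]],[0,[0,0,-3],[0,0,0]]]'; python3 -m pendant '[[0,[0,0,40],[0,0,0]],[60,[0,0,90],[0,0,0]],[100,[40,2,110],[0,0,0]],[100,[76,3,110],[0,0,0]],[100,[76,3,80],[0,0,0]],[100,[76,3,80],[0,0,0]]]'
```

```text
time: 7.38
ee_pos: [0.527, -0.0358, 0.0357]
tcp_rot: [179.9, 0.0, 106.1]
wrist_force: [-11.1, 1.0, 23.4]
opening: 0.0003
time: 8.12
ee_pos: [0.6019, -0.0328, 0.1133]
tcp_rot: [-179.9, -0.1, 106.1]
wrist_force: [-0.0, -0.3, 1.3]
opening: 0.0851
```

```bash
python3 -m pendant '[[100,[0,0,-30],[0,0,0]],[100,[0,0,-55],[0,0,0]],[100,[0,0,-64],[0,0,0]],[100,[0,0,-64],[0,0,0]],[0,[0,0,-64],[0,0,0]],[0,[0,0,-64],[0,0,0]],[0,[0,0,-64],[0,0,0]],[0,[0,0,-64],[0,0,0]],[0,[0,0,-64],[0,0,0]],[0,[0,0,-64],[0,0,0]]]' 50
```

```text
time: 9.38
ee_pos: [0.6028, -0.0327, 0.0508]
tcp_rot: [180.0, -0.0, 106.1]
wrist_force: [1.0, 0.7, 5.0]
opening: 0.0459
```

```bash
python3 -m pendant '[[0,[0,0,5],[0,0,0]],[0,[0,0,12],[0,0,0]],[0,[0,0,22],[0,0,0]],[0,[0,0,40],[0,0,0]],[0,[0,0,70],[0,0,0]],[0,[0,0,110],[0,0,0]]]'
python3 - <<'E'
from h import *
p=camera("top");print([(np.round(d["position"],3).tolist(),round(d["confidence"],2)) for l in("full0_mid","full1_mid") for d in pinpoint(p,l)])
print([(np.round(d["position"],3).tolist(),round(d["confidence"],2)) for d in pinpoint(p,"crate_in")])
s=camera("scene");save(s,"s3.png",(220,80,460,340),2.3)
E
```

```text
time: 10.12
ee_pos: [0.6024, -0.0327, 0.1622]
tcp_rot: [-180.0, -0.0, 106.1]
wrist_force: [0.7, -0.2, -1.6]
opening: 0.0454
[([0.618, -0.091, 0.049], 0.67), ([0.503, -0.298, -0.005], 0.5)]
[([0.507, 0.284, 0.007], 0.91), ([0.263, -0.316, 0.001], 0.67)]
```

View pics/s3.png

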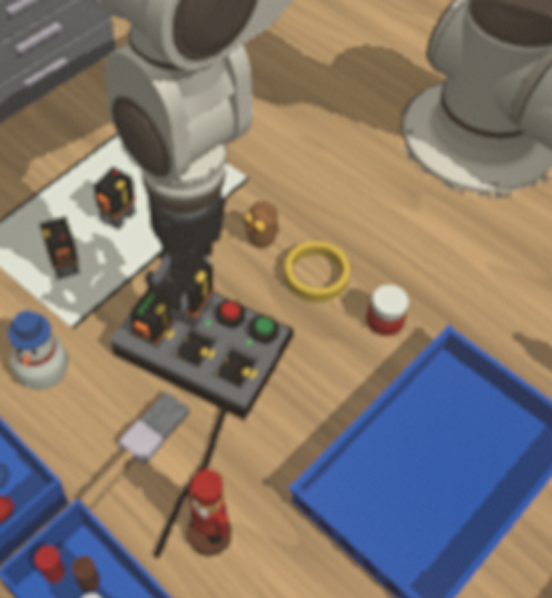

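```bash
python3 -m pendant '[[0,[-10,35,0],[0,0,0]],[0,[-30,85,0],[0,0,0]],[0,[-55,135,0],[0,0,0]],[0,[-80,185,0],[0,0,0]],[0,[-105,235,0],[0,0,0]],[0,[-135,285,0],[0,0,0]],[0,[-152,318,-10],[0,0,0]],[0,[-152,318,-40],[0,0,0]],[0,[-152,318,-75],[0,0,0]],[0,[-152,318,-100],[0,0,0]],[0,[-152,318,-112],[0,0,0]],[0,[-152,318,-115],[0,0,0]],[0,[-152,318,-115],[0,0,0]],[0,[-152,318,-115],[0,0,0]]]'
```

```text
time: 12.12
ee_pos: [0.4511, 0.2854, 0.0462]
tcp_rot: [179.9, -0.0, 106.1]
wrist_force: [0.4, 0.4, -2.6]
opening: 0.0454
```

```bash
python3 -m pendant '[[100,[0,0,0],[0,0,0]],[100,[0,0,0],[0,0,0]],[100,[0,0,0],[0,0,0]],[100,[0,0,0],[0,0,0]],[100,[0,0,40],[0,0,0]],[100,[0,0,90],[0,0,0]],[100,[10,-20,120],[0,0,0]],[100,[35,-75,120],[0,0,0]],[100,[60,-130,120],[0,0,0]],[100,[85,-185,120],[0,0,0]],[100,[110,-240,120],[0,0,0]],[100,[135,-295,120],[0,0,0]],[100,[155,-345,110],[0,0,0]],[100,[168,-375,90],[0,0,0]],[100,[168,-375,60],[0,0,0]],[100,[168,-375,60],[0,0,0]]]'
```

```text
time: 14.12
ee_pos: [0.6177, -0.0899, 0.1037]
tcp_rot: [-179.8, -0.1, 106.0]
wrist_force: [0.1, 0.8, -0.2]
opening: 0.0854
```

Run:
```python
from h import *
p=camera("top");print([(np.round(d["position"],3).tolist(),round(d["confidence"],2)) for l in("full0_mid","full1_mid","full2_mid") for d in pinpoint(p,l)])
save(p,"t3.png",(145,125,455,270),2.5)
```

```text
[]
```

View pics/t3.png

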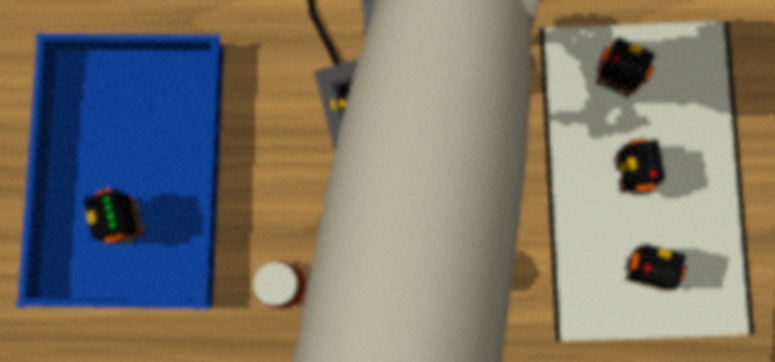

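```bash
python3 -m pendant '[[100,[1,0,-25],[0,0,0]],[100,[1,0,-45],[0,0,0]],[100,[1,0,-54],[0,0,0]],[100,[1,0,-54],[0,0,0]],[0,[1,0,-54],[0,0,0]],[0,[1,0,-54],[0,0,0]],[0,[1,0,-54],[0,0,0]],[0,[1,0,-54],[0,0,0]],[0,[1,0,-54],[0,0,0]],[0,[1,0,-54],[0,0,0]]]' 50;  python3 -m pendant '[[0,[0,0,5],[0,0,0]],[0,[0,0,12],[0,0,0]],[0,[0,0,22],[0,0,0]],[0,[0,0,40],[0,0,0]],[0,[0,0,70],[0,0,0]],[0,[0,0,110],[0,0,0]],[0,[0,0,110],[0,0,0]]]'
```

```text
time: 15.58
ee_pos: [0.6207, -0.0895, 0.0552]
tcp_rot: [179.8, 0.1, 106.1]
wrist_force: [-2.9, -0.8, 6.3]
opening: 0.0453
time: 16.45
ee_pos: [0.6223, -0.0897, 0.1701]
tcp_rot: [179.4, 0.2, 106.1]
wrist_force: [0.7, -0.4, -1.7]
opening: 0.0456
```

```bash
python3 -m pendant '[[0,[0,35,0],[0,0,0]],[0,[-5,85,0],[0,0,0]],[0,[-10,140,0],[0,0,0]],[0,[-20,195,0],[0,0,0]],[0,[-30,250,0],[0,0,0]],[0,[-45,305,0],[0,0,0]],[0,[-60,355,0],[0,0,0]],[0,[-62,375,-20],[0,0,0]],[0,[-62,375,-60],[0,0,0]],[0,[-62,375,-95],[0,0,0]],[0,[-62,375,-110],[0,0,0]],[0,[-62,375,-117],[0,0,0]],[0,[-62,375,-119],[0,0,0]],[0,[-62,375,-119],[0,0,0]],[0,[-62,375,-119],[0,0,0]]]'
```

```text
time: 18.32
ee_pos: [0.5608, 0.2855, 0.0522]
tcp_rot: [179.3, 0.2, 106.1]
wrist_force: [-0.3, 0.5, -1.4]
opening: 0.0449
```

```bash
python3 -m pendant '[[0,[0,0,-2],[0,0,0]],[0,[0,0,-2],[0,0,0]],[100,[0,0,-2],[0,0,0]],[100,[0,0,-2],[0,0,0]],[100,[0,0,-2],[0,0,0]],[100,[0,0,-2],[0,0,0]],[100,[0,0,40],[0,0,0]],[100,[0,0,90],[0,0,0]],[100,[0,-30,120],[0,0,0]],[100,[0,-30,120],[0,0,0]]]'
python3 - <<'E'
from h import *
p=camera("top");s=camera("scene");save(p,"t4.png",(145,125,455,270),2.5)
for q in(p,s):
  for l in("full0_mid","full1_mid","flat0_mid","flat1_mid","flat2_mid","bay0"): print(l,[(np.round(d["position"],3).tolist(),round(d["confidence"],2)) for d in pinpoint(q,l)])
for n,x,y,a in(("A",.6215,-.269,-113),("B",.509,-.286,7),("C",.402,-.303,-105)): print(n,[np.round(t,4) for t in fit([p],x,y,np.radians(a))])
E
```

```text
time: 19.58
ee_pos: [0.5619, 0.2548, 0.1754]
tcp_rot: [179.1, 0.2, 106.0]
wrist_force: [0.2, -0.2, 0.1]
opening: 0.0851
full0_mid [([0.453, 0.285, 0.048], 0.54)]
full1_mid [([0.561, 0.286, 0.043], 0.7)]
flat0_mid [([0.621, -0.268, 0.042], 0.74), ([0.452, 0.287, 0.046], 0.61)]
flat1_mid [([0.403, -0.297, 0.042], 0.59)]
flat2_mid [([0.662, -0.48, 0.043], 0.95), ([0.51, -0.287, 0.041], 0.69), ([0.39, -0.002, -0.003], 0.53)]
bay0 [([0.601, -0.03, 0.043], 0.89), ([0.586, 0.03, 0.037], 0.81), ([0.619, -0.091, 0.04], 0.77)]
full0_mid [([0.447, 0.284, 0.046], 0.58)]
full1_mid [([0.562, 0.285, 0.047], 0.61)]
flat0_mid [([0.625, -0.269, 0.044], 0.63)]
flat1_mid [([0.403, -0.303, 0.039], 0.58)]
flat2_mid [([0.66, -0.487, 0.039], 0.83), ([0.505, -0.28, 0.039], 0.79)]
bay0 [([0.604, -0.03, 0.04], 0.93), ([0.622, -0.092, 0.041], 0.55)]
A [np.float64(0.6223), np.float64(-0.2716), np.float64(-118.1063), np.float64(34.1059), array([377.])]
B [np.float64(0.5122), np.float64(-0.2859), np.float64(8.6645), np.float64(31.2118), array([374.])]
C [np.float64(0.4025), np.float64(-0.2999), np.float64(-102.8786), np.float64(21.5412), array([361.])]
```

View pics/t4.png

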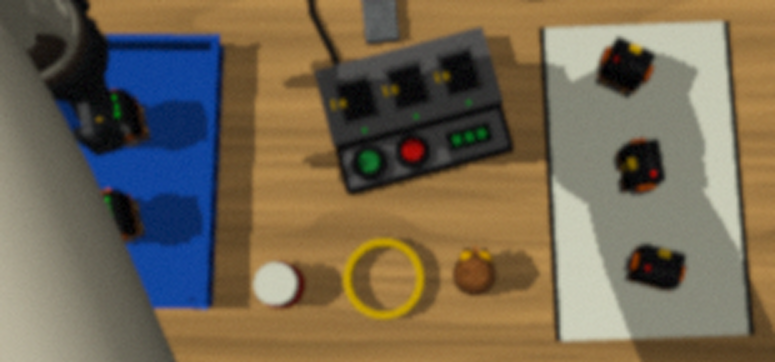

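```bash
python3 -m pendant '[[100,[5,-40,0],[-0.2,0.9,0]],[100,[10,-95,0],[-0.2,0.9,0]],[100,[15,-150,0],[-0.2,0.9,0]],[100,[25,-205,0],[-0.2,0.9,0]],[100,[35,-260,0],[-0.2,0.9,0]],[100,[40,-315,0],[-0.2,0.9,0]],[100,[45,-370,0],[-0.2,0.9,0]],[100,[50,-425,0],[-0.2,0.9,0]],[100,[55,-480,0],[-0.2,0.9,0]],[100,[60,-525,0],[-0.2,0.9,0]],[100,[60,-525,0],[-0.2,0.9,0]],[100,[60,-525,0],[-0.2,0.9,0]]]'; python3 -m pendant '[[100,[0,0,-10],[0,0,10]],[100,[0,0,-20],[0,0,20]],[100,[0,0,-30],[0,0,30]],[100,[0,0,-40],[0,0,40]],[100,[0,0,-50],[0,0,49]],[100,[0,0,-65],[0,0,49]],[100,[0,0,-75],[0,0,49]],[100,[0,0,-75],[0,0,49]]]'
```

```text
time: 21.78
ee_pos: [0.6206, -0.2693, 0.1719]
tcp_rot: [-179.7, 0.1, 106.1]
wrist_force: [1.1, 0.4, -0.2]
opening: 0.0854
time: 22.78
ee_pos: [0.6202, -0.2687, 0.0958]
tcp_rot: [-179.7, 0.0, 155.0]
wrist_force: [-0.9, 1.0, -0.2]
opening: 0.0855
```

```bash
python3 -m pendant '[[100,[2,-1,-25],[0,0,0]],[100,[2,-1,-48],[0,0,0]],[100,[2,-1,-56],[0,0,0]],[100,[2,-1,-56],[0,0,0]],[0,[2,-1,-56],[0,0,0]],[0,[2,-1,-56],[0,0,0]],[0,[2,-1,-56],[0,0,0]],[0,[2,-1,-56],[0,0,0]],[0,[2,-1,-56],[0,0,0]],[0,[2,-1,-56],[0,0,0]],[0,[2,-1,-56],[0,0,0]]]' 50;  python3 -m pendant '[[0,[0,0,8],[0,0,0]],[0,[0,0,40],[0,0,0]],[0,[0,0,80],[0,0,0]],[0,[0,0,120],[0,0,0]],[0,[0,0,120],[0,0,0]],[0,[0,0,120],[0,0,0]]]'
python3 - <<'E'
from h import *
s=camera("scene");p=camera("top")
save(s,"s5.png",(200,70,340,210),4)
for q in(s,p): print([(l,np.round(d["position"],3).tolist(),round(d["confidence"],2)) for l in("flat0_mid","flat1_mid","flat2_mid") for d in pinpoint(q,l)])
E
```

```text
time: 24.15
ee_pos: [0.6228, -0.2702, 0.0412]
tcp_rot: [-179.7, 0.2, 155.0]
wrist_force: [-1.0, -1.3, 4.7]
opening: 0.0458
time: 24.9
ee_pos: [0.6226, -0.2701, 0.1604]
tcp_rot: [-179.7, 0.1, 155.0]
wrist_force: [0.6, 0.0, -3.3]
opening: 0.0454
[('flat0_mid', [0.622, -0.272, 0.161], 0.46), ('flat1_mid', [0.4, -0.305, 0.039], 0.53), ('flat2_mid', [0.66, -0.486, 0.039], 0.72), ('flat2_mid', [0.509, -0.283, 0.037], 0.59)]
[('flat2_mid', [0.662, -0.476, 0.041], 0.84)]
```

View pics/s5.png

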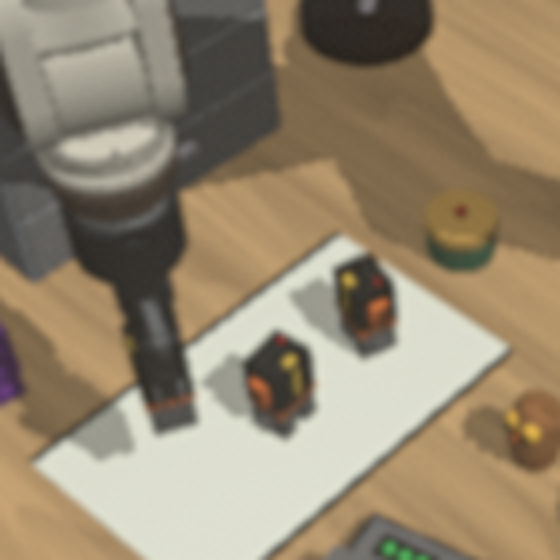

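```bash
python3 -m pendant '[[0,[0,5,0],[0,0,10]],[0,[0,20,0],[0,0,20]],[0,[0,40,0],[0,0,30]],[0,[0,60,0],[0,0,40]],[0,[0,80,0],[0,0,50]],[0,[0,100,0],[0,0,60]],[0,[0,120,0],[0,0,70]],[0,[-1,140,0],[0,0,80]],[0,[-2,160,0],[0,0,90]],[0,[-3,180,0],[0,0,100]],[0,[-3,180,-10],[0,0,110]],[0,[-3,180,-20],[0,0,120]],[0,[-3,180,-35],[0,0,131]],[0,[-3,180,-50],[0,0,131]],[0,[-3,180,-52],[0,0,131]],[0,[-3,180,-52],[0,0,131]]]'
python3 - <<'E'
from h import *
print(get_obs()["q"].round(1),get_obs()["wrist_force"])
s=camera("scene");save(s,"s6.png",(240,150,360,260),5)
E
```

```text
time: 27.3
ee_pos: [0.6197, -0.0901, 0.1089]
tcp_rot: [-179.7, 0.1, -74.2]
wrist_force: [-0.5, 0.1, -2.6]
opening: 0.0455
[  -8.4   14.5    7.4   82.7    0.2 -114.2] [-0.52047204  0.14654642 -2.6231261 ]
```

View pics/s6.png

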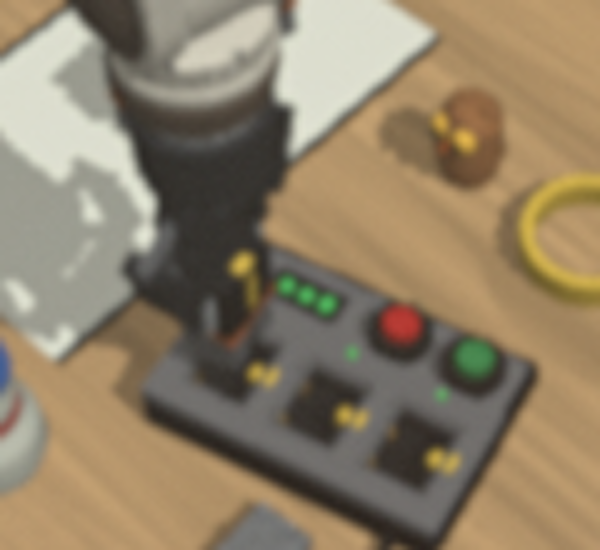

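```bash
python3 -m pendant '[[0,[0,0,-15],[0,0,0]],[0,[0,0,-24],[0,0,0]],[0,[0,0,-29],[0,0,0]],[0,[0,0,-33],[0,0,0]],[0,[0,0,-37],[0,0,0]],[0,[0,0,-40],[0,0,0]],[0,[0,0,-40],[0,0,0]]]'
```

```text
time: 28.22
ee_pos: [0.6198, -0.0902, 0.0691]
tcp_rot: [-179.7, 0.1, -74.1]
wrist_force: [-0.6, 0.7, -2.0]
opening: 0.0451
```

```bash
python3 -m pendant '[[0,[0,0,-6],[0,0,0]],[0,[0,0,-11],[0,0,0]],[0,[0,0,-15],[0,0,0]],[0,[0,0,-18],[0,0,0]],[0,[0,0,-19],[0,0,0]],[0,[0,0,-19],[0,0,0]]]'
```

```text
time: 28.98
ee_pos: [0.6197, -0.0902, 0.0512]
tcp_rot: [-179.7, 0.1, -74.1]
wrist_force: [-3.7, -0.1, 6.1]
opening: 0.0454
```

```bash
python3 -m pendant '[[100,[0,0,0],[0,0,0]],[100,[0,0,0],[0,0,0]],[100,[0,0,0],[0,0,0]],[100,[0,0,0],[0,0,0]],[100,[0,0,40],[0,0,0]],[100,[0,0,80],[0,0,0]],[100,[-15,-20,100],[0,0,0]],[100,[-40,-65,100],[0,0,-3]],[100,[-65,-110,100],[0,0,-5]],[100,[-90,-155,100],[0,0,-7]],[100,[-109,-196,90],[0,0,-7.5]],[100,[-109,-196,60],[0,0,-7.5]],[100,[-109,-196,50],[0,0,-7.5]],[100,[-109,-196,50],[0,0,-7.5]]]'
python3 - <<'E'
from h import *
s=camera("scene");p=camera("top")
save(s,"s7.png",(220,110,360,260),4)
for q in(s,p): print([(l,np.round(d["position"],3).tolist(),round(d["confidence"],2)) for l in("flat0_mid","flat1_mid","flat2_mid") for d in pinpoint(q,l)])
E
```

```text
time: 30.72
ee_pos: [0.51, -0.2859, 0.1006]
tcp_rot: [-179.7, 0.1, -81.6]
wrist_force: [0.5, -0.5, 0.3]
opening: 0.0853
[('flat0_mid', [0.618, -0.088, 0.052], 0.56), ('flat1_mid', [0.403, -0.299, 0.038], 0.77), ('flat2_mid', [0.509, -0.281, 0.039], 0.9), ('flat2_mid', [0.659, -0.484, 0.039], 0.54), ('flat2_mid', [0.619, -0.087, 0.052], 0.36)]
[('flat0_mid', [0.618, -0.086, 0.047], 0.55), ('flat0_mid', [0.559, 0.287, 0.044], 0.26), ('flat1_mid', [0.395, -0.108, -0.001], 0.64), ('flat2_mid', [0.511, -0.285, 0.044], 0.41)]
```

View pics/s7.png

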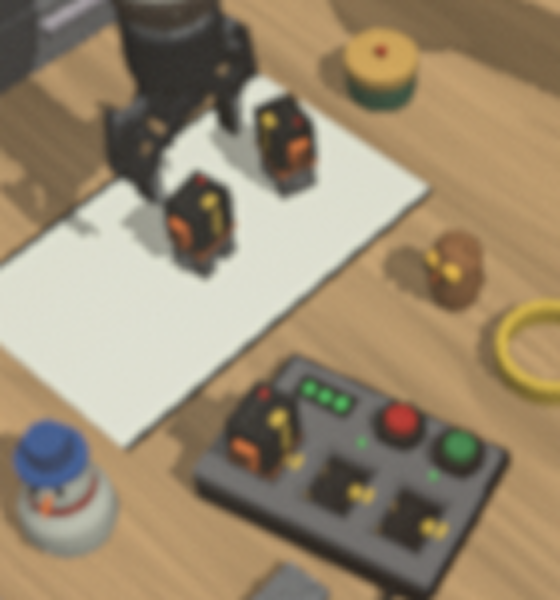

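```bash
python3 -m pendant '[[100,[1,1,-25],[0,0,0]],[100,[1,1,-50],[0,0,0]],[100,[1,1,-60.5],[0,0,0]],[100,[1,1,-60.5],[0,0,0]],[0,[1,1,-60.5],[0,0,0]],[0,[1,1,-60.5],[0,0,0]],[0,[1,1,-60.5],[0,0,0]],[0,[1,1,-60.5],[0,0,0]],[0,[1,1,-60.5],[0,0,0]],[0,[1,1,-60.5],[0,0,0]],[0,[1,1,-60.5],[0,0,0]]]' 50;  python3 -m pendant '[[0,[0,0,8],[0,0,0]],[0,[0,0,40],[0,0,0]],[0,[0,0,80],[0,0,0]],[0,[0,0,120],[0,0,0]],[0,[0,0,120],[0,0,0]]]'
python3 - <<'E'
from h import *
s=camera("scene")
for q in(s,): print([(l,np.round(d["position"],3).tolist(),round(d["confidence"],2)) for l in("flat0_mid","flat1_mid","flat2_mid") for d in pinpoint(q,l)])
E
```

```text
time: 32.5
ee_pos: [0.5125, -0.2855, 0.0425]
tcp_rot: [-179.6, -0.0, -81.6]
wrist_force: [-1.8, 0.0, 4.9]
opening: 0.0457
time: 33.12
ee_pos: [0.5138, -0.2862, 0.1666]
tcp_rot: [-179.3, -0.2, -81.6]
wrist_force: [0.4, 0.3, -1.9]
opening: 0.0457
[('flat0_mid', [0.621, -0.089, 0.053], 0.85), ('flat1_mid', [0.401, -0.304, 0.039], 0.73), ('flat2_mid', [0.661, -0.486, 0.042], 0.84), ('flat2_mid', [0.511, -0.288, 0.163], 0.69)]
```

```bash
python3 -m pendant '[[0,[10,30,0],[-0.1,0.7,2]],[0,[27,78,0],[-0.1,0.7,4]],[0,[45,128,0],[-0.1,0.7,6]],[0,[63,180,0],[-0.1,0.7,7.5]],[0,[80,228,0],[-0.1,0.7,7.5]],[0,[89,254,0],[-0.1,0.7,7.5]],[0,[89,254,-20],[-0.1,0.7,7.5]],[0,[89,254,-45],[-0.1,0.7,7.5]],[0,[89,254,-56],[-0.1,0.7,7.5]],[0,[89,254,-56],[-0.1,0.7,7.5]]]'
```

```text
time: 34.58
ee_pos: [0.6002, -0.0312, 0.1039]
tcp_rot: [179.5, 0.2, -74.1]
wrist_force: [2.1, 0.9, -1.5]
opening: 0.0458
```

```bash
python3 -m pendant '[[0,[2,-1,0],[0.1,-0.3,0]],[0,[2,-1,0],[0.1,-0.3,0]],[0,[2,-1,0],[0.1,-0.3,0]]]'
```

```text
time: 34.95
ee_pos: [0.6025, -0.0324, 0.1045]
tcp_rot: [179.9, 0.1, -74.1]
wrist_force: [0.3, 0.0, -1.1]
opening: 0.0454
```

```bash
python3 -m pendant '[[0,[0,0,-12],[0,0,0]],[0,[0,0,-20],[0,0,0]],[0,[0,0,-25],[0,0,0]],[0,[0,0,-29],[0,0,0]],[0,[0,0,-32],[0,0,0]],[0,[0,0,-34],[0,0,0]],[0,[0,0,-34],[0,0,0]]]'
```

```text
time: 35.83
ee_pos: [0.6026, -0.0323, 0.0702]
tcp_rot: [179.9, 0.2, -74.1]
wrist_force: [3.2, 0.6, -3.5]
opening: 0.0455
```

```bash
python3 -m pendant '[[0,[0,0,-6],[0,0,0]],[0,[0,0,-10],[0,0,0]],[0,[0,0,-14],[0,0,0]],[0,[0,0,-17],[0,0,0]],[0,[0,0,-18.5],[0,0,0]],[0,[0,0,-19.5],[0,0,0]],[0,[0,0,-19.5],[0,0,0]]]'
```

```text
time: 36.7
ee_pos: [0.6025, -0.0323, 0.0526]
tcp_rot: [179.9, 0.1, -74.1]
wrist_force: [-5.2, 0.5, 13.2]
opening: 0.0456
```

```bash
python3 -m pendant '[[100,[0,0,0],[0,0,0]],[100,[0,0,0],[0,0,0]],[100,[0,0,0],[0,0,0]],[100,[0,0,0],[0,0,0]],[100,[0,0,40],[0,0,0]],[100,[0,0,85],[0,0,0]],[100,[-10,-15,100],[0,0,-10]],[100,[-25,-40,100],[0,0,-20]],[100,[-45,-65,100],[0,0,-30]],[100,[-65,-90,100],[0,0,-40]],[100,[-85,-115,100],[0,0,-50]],[100,[-105,-140,100],[0,0,-60]],[100,[-125,-165,100],[0,0,-70]],[100,[-145,-190,100],[0,0,-80]],[100,[-165,-215,100],[0,0,-90]],[100,[-185,-240,100],[0,0,-100]],[100,[-200,-268,90],[0,0,-110]],[100,[-200,-268,70],[0,0,-120]],[100,[-200,-268,60],[0,0,-120]],[100,[-200,-268,60],[0,0,-120]]]'
python3 - <<'E'
from h import *
s=camera("scene");p=camera("top")
for q in(s,p): print([(l,np.round(d["position"],3).tolist(),round(d["confidence"],2)) for l in("flat0_mid","flat1_mid","flat2_mid") for d in pinpoint(q,l)])
save(s,"s8.png",(220,110,370,260),4)
E
```

```text
time: 39.2
ee_pos: [0.4023, -0.2998, 0.112]
tcp_rot: [179.9, 0.1, 166.1]
wrist_force: [0.8, 0.7, 0.2]
opening: 0.0857
[('flat0_mid', [0.62, -0.087, 0.051], 0.81), ('flat0_mid', [0.598, -0.03, 0.049], 0.53), ('flat1_mid', [0.403, -0.302, 0.038], 0.75), ('flat2_mid', [0.6, -0.029, 0.05], 0.81), ('flat2_mid', [0.66, -0.485, 0.038], 0.68)]
[('flat0_mid', [0.618, -0.084, 0.05], 0.52), ('flat1_mid', [0.399, -0.298, 0.039], 0.61), ('flat2_mid', [0.663, -0.481, 0.043], 0.97), ('flat2_mid', [0.6, -0.029, 0.05], 0.51)]
```

View pics/s8.png

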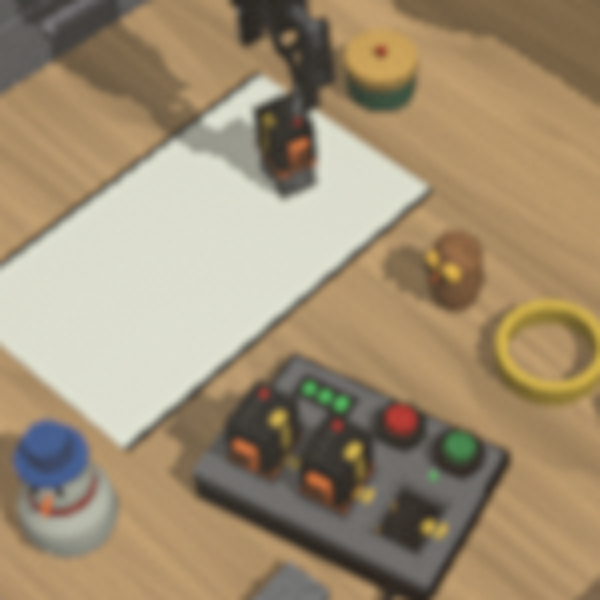

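```bash
python3 -m pendant '[[100,[0,0,-30],[0,0,0]],[100,[0,0,-60],[0,0,0]],[100,[0,0,-71],[0,0,0]],[100,[0,0,-71],[0,0,0]],[0,[0,0,-71],[0,0,0]],[0,[0,0,-71],[0,0,0]],[0,[0,0,-71],[0,0,0]],[0,[0,0,-71],[0,0,0]],[0,[0,0,-71],[0,0,0]],[0,[0,0,-71],[0,0,0]],[0,[0,0,-71],[0,0,0]]]' 50;  python3 -m pendant '[[0,[0,0,8],[0,0,0]],[0,[0,0,40],[0,0,0]],[0,[0,0,80],[0,0,0]],[0,[0,0,120],[0,0,0]],[0,[0,0,120],[0,0,0]]]'
python3 - <<'E'
from h import *
for q in(camera("scene"),camera("top")): print([(l,np.round(d["position"],3).tolist(),round(d["confidence"],2)) for l in("flat0_mid","flat1_mid","flat2_mid") for d in pinpoint(q,l)])
E
```

```text
time: 40.98
ee_pos: [0.4034, -0.3007, 0.0433]
tcp_rot: [180.0, 0.3, 165.9]
wrist_force: [0.4, 1.3, 5.5]
opening: 0.0454
time: 41.6
ee_pos: [0.4046, -0.3016, 0.1671]
tcp_rot: [-179.9, 0.6, 165.9]
wrist_force: [0.4, -0.6, -2.1]
opening: 0.0457
[('flat0_mid', [0.621, -0.09, 0.05], 0.73), ('flat1_mid', [0.403, -0.304, 0.163], 0.49), ('flat1_mid', [0.388, -0.005, -0.001], 0.25), ('flat1_mid', [0.604, -0.032, 0.042], 0.24), ('flat2_mid', [0.66, -0.487, 0.041], 0.93), ('flat2_mid', [0.6, -0.032, 0.049], 0.63)]
[('flat0_mid', [0.62, -0.085, 0.052], 0.87), ('flat1_mid', [0.4, -0.298, 0.162], 0.42), ('flat2_mid', [0.664, -0.477, 0.039], 0.91), ('flat2_mid', [0.599, -0.032, 0.054], 0.73)]
```

```bash
python3 -m pendant '[[0,[8,15,0],[0,0,10]],[0,[25,45,0],[0,0,20]],[0,[42,75,0],[0,0,30]],[0,[60,105,0],[0,0,40]],[0,[76,138,0],[0,0,50]],[0,[93,168,0],[0,0,60]],[0,[110,198,0],[0,0,70]],[0,[126,228,0],[0,0,80]],[0,[143,258,0],[0,0,90]],[0,[160,290,0],[0,0,100]],[0,[175,315,0],[0,0,110]],[0,[181,327,0],[0,0,120]],[0,[181,327,-20],[0,0,120]],[0,[181,327,-40],[0,0,120]],[0,[181,327,-55],[0,0,120]],[0,[181,327,-55],[0,0,120]]]'
```

```text
time: 44.0
ee_pos: [0.5833, 0.0264, 0.106]
tcp_rot: [179.8, 0.2, -74.1]
wrist_force: [0.4, -0.1, -1.4]
opening: 0.0456
```

```bash
python3 -m pendant '[[0,[2.3,-0.8,0],[0,-0.2,0]],[0,[2.3,-0.8,-10],[0,-0.2,0]],[0,[2.3,-0.8,-18],[0,-0.2,0]],[0,[2.3,-0.8,-24],[0,-0.2,0]],[0,[2.3,-0.8,-29],[0,-0.2,0]],[0,[2.3,-0.8,-33],[0,-0.2,0]],[0,[2.3,-0.8,-36],[0,-0.2,0]],[0,[2.3,-0.8,-36],[0,-0.2,0]]]'
```

```text
time: 45.0
ee_pos: [0.5867, 0.0273, 0.0807]
tcp_rot: [-179.4, 0.2, -74.0]
wrist_force: [-28.5, 9.1, 71.3]
opening: 0.0454
```

```bash
python3 -m pendant '[[0,[-1,-1,10],[0,0.6,0]],[0,[-1,-1,14],[0,0.6,0]],[0,[-1,-1,14],[0,0.6,0]]]'
python3 - <<'E'
from h import *
s=camera("scene");p=camera("top")
for q in(s,p): print([(l,np.round(d["position"],4).tolist(),round(d["confidence"],2)) for l in("flat0_mid","flat1_mid","flat2_mid","bay0") for d in pinpoint(q,l)])
a=s["img"][190:270,270:360];b=p["img"][130:210,260:350]
cv2.imwrite("pics/c9.png",cv2.resize(np.hstack([a,b])[:,:,::-1],None,fx=4.4,fy=4.4,interpolation=cv2.INTER_CUBIC))
E
```

```text
time: 45.38
ee_pos: [0.5856, 0.0262, 0.0938]
tcp_rot: [180.0, 0.4, -74.0]
wrist_force: [0.2, 0.7, -2.1]
opening: 0.0452
[('flat0_mid', [0.6231, -0.0892, 0.0493], 0.78), ('flat1_mid', [0.5883, 0.0205, 0.0917], 0.75), ('flat2_mid', [0.5966, -0.0281, 0.0504], 0.67), ('bay0', [0.6224, -0.0921, 0.0397], 0.7), ('bay0', [0.588, 0.0253, 0.0399], 0.65), ('bay0', [0.6016, -0.03, 0.0403], 0.59), ('bay0', [0.6192, -0.0893, 0.0493], 0.58)]
[('flat0_mid', [0.6173, -0.0868, 0.0486], 0.65), ('flat0_mid', [0.507, 0.2871, 0.0069], 0.45), ('flat2_mid', [0.6015, -0.0291, 0.0534], 0.58), ('bay0', [0.6206, -0.0935, 0.0375], 0.86), ('bay0', [0.5845, 0.0274, 0.0405], 0.66), ('bay0', [0.6041, -0.0313, 0.0419], 0.62)]
```

View pics/c9.png

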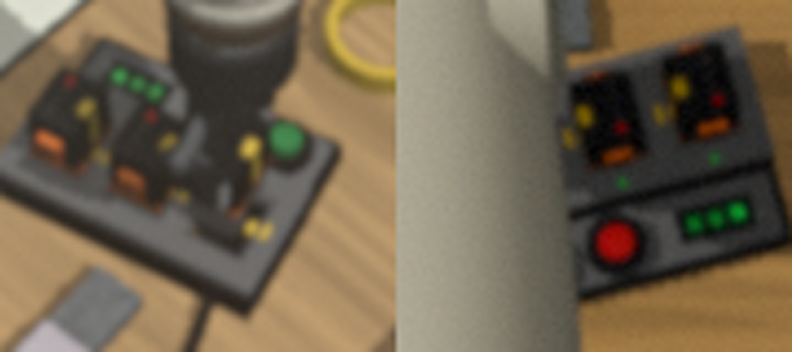

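```bash
python3 -m pendant '[[0,[-0.8,2.6,0],[-0.3,-0.1,0]],[0,[-0.8,2.6,-6],[-0.3,-0.1,0]],[0,[-0.8,2.6,-10],[-0.3,-0.1,0]],[0,[-0.8,2.6,-13],[-0.3,-0.1,0]],[0,[-0.8,2.6,-16],[-0.3,-0.1,0]],[0,[-0.8,2.6,-16],[-0.3,-0.1,0]]]'
```

```text
time: 46.62
ee_pos: [0.5848, 0.0288, 0.0813]
tcp_rot: [-179.9, 0.0, -74.0]
wrist_force: [-8.4, -0.9, 19.3]
opening: 0.0453
```

```bash
python3 -m pendant '[[0,[0,0,8],[0,0,0]],[0,[0,0,14],[0,0,0]],[0,[0,0,14],[0,0,0]]]'
python3 - <<'E'
from h import *
R=lambda q:(q[0]*.961+q[1]*.276,-.276*q[0]+.961*q[1],q[2])
acc={}
for k in range(10):
    q=camera("scene")
    for l in("flat0_mid","flat1_mid","flat2_mid","bay0"):
        for d in pinpoint(q,l):
            if d["confidence"]<.3: continue
            r=np.array(R(d["position"]))*1000
            k2=(l[:4],)+tuple((r/np.array([30,30,25])).round().astype(int));acc.setdefault(k2,[]).append(r)
for k in acc:
    if len(acc[k])>2: print(k,len(acc[k]),np.mean(acc[k],0).round(1),np.std(acc[k],0).round(1))
print(np.array(R(get_obs()["ee_pos"]))*1000)
E
```

```text
time: 47.0
ee_pos: [0.5851, 0.0288, 0.0956]
tcp_rot: [-179.9, 0.0, -74.0]
wrist_force: [-0.3, 0.3, -2.0]
opening: 0.0454
('flat', np.int64(19), np.int64(-9), np.int64(2)) 11 [ 570.9 -258.    48. ] [1.  2.1 5.8]
('flat', np.int64(19), np.int64(-5), np.int64(4)) 10 [ 568.2 -139.4   92.5] [1.2 1.4 1.6]
('flat', np.int64(19), np.int64(-6), np.int64(2)) 8 [ 567.8 -193.3   49.2] [1.4 1.2 1.4]
('bay0', np.int64(19), np.int64(-9), np.int64(2)) 11 [ 573.5 -259.8   40.8] [1.6 1.3 3.5]
('bay0', np.int64(19), np.int64(-7), np.int64(2)) 9 [ 570.1 -196.6   40.9] [1.6 1.  0.7]
('bay0', np.int64(19), np.int64(-5), np.int64(2)) 8 [ 570.3 -139.2   40.7] [1.2 0.9 1.7]
('flat', np.int64(17), np.int64(-22), np.int64(2)) 8 [ 501.2 -649.3   39.5] [1.5 1.5 1.2]
[ 569.96869484 -133.76112958   95.3239593 ]
```

```bash
python3 -m pendant '[[0,[-0.8,2.7,0],[0,0,0]],[0,[-0.8,2.7,-8],[0,0,0]],[0,[-0.8,2.7,-12],[0,0,0]],[0,[-0.8,2.7,-15],[0,0,0]],[0,[-0.8,2.7,-18],[0,0,0]],[0,[-0.8,2.7,-18],[0,0,0]]]'
```

```text
time: 50.25
ee_pos: [0.584, 0.0314, 0.0811]
tcp_rot: [-179.8, -0.0, -74.1]
wrist_force: [-12.0, -0.7, 28.2]
opening: 0.0453
```

```bash
python3 -m pendant '[[0,[0,0,10],[0,0,0]],[0,[0,0,18],[0,0,0]],[0,[0,0,18],[0,0,0]]]'
python3 - <<'E'
from h import *
q=camera("scene");o=get_obs();e=o["ee_pos"];print(e)
im=cv2.resize(q["img"][185:265,280:370][:,:,::-1],None,fx=8,fy=8,interpolation=cv2.INTER_CUBIC);raw=im.copy()
def D(P,col,cl=True):
    pts=np.array([(proj(q,(.961*a-.276*b,.276*a+.961*b,z))-[280,185]+.5)*8 for a,b,z in P]).round().astype(int)
    cv2.polylines(im,[pts],cl,col,1)
def rect(cx,cy,hx,hy,z): return [(cx+i*hx,cy+j*hy,z) for i,j in((1,1),(1,-1),(-1,-1),(-1,1))]
for c in(-.1373,-.1973,-.2577): D(rect(.5703,c,.02225,.01825,.04),(255,255,0))
for c in(-.1973,-.2577): D(rect(.5703,c,.023,.019,.09),(255,0,255)); D(rect(.5703,c,.023,.019,.041),(255,0,255))
b=e[2]-.0433;a=.961*e[0]+.276*e[1];y=-.276*e[0]+.961*e[1]-.0056;print(a,y)
for z,hx,hy in((.08,.023,.019),(.031,.023,.019),(.031,.021,.017),(0,.021,.017)): D(rect(a,y,hx,hy,b+z),(0,255,0))
cv2.imwrite("pics/o10.png",im);cv2.imwrite("pics/raw10.png",raw)
E
```

```text
time: 50.62
ee_pos: [0.5844, 0.0314, 0.0995]
tcp_rot: [-179.7, -0.0, -74.1]
wrist_force: [0.1, -0.0, -2.3]
opening: 0.0455
[0.58412794 0.03136257 0.09892074]
0.5700030170844178 -0.13667988397595227
```

View pics/o10.png

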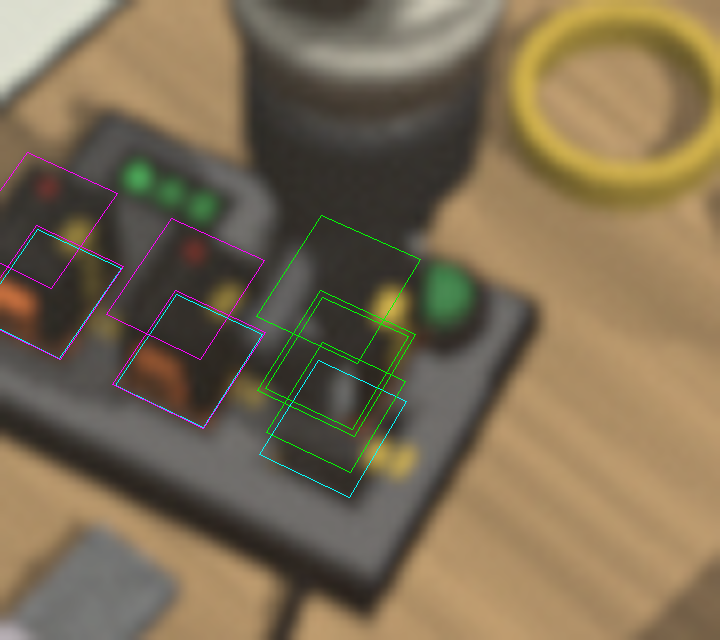

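```bash
python3 -m pendant '[[0,[0,0,30],[0,0,0]],[0,[0,-10,65],[0,0,0]],[0,[-10,-45,65],[0,0,0]],[0,[-25,-100,65],[0,0,0]],[0,[-38,-155,65],[0,0,0]],[0,[-50,-205,65],[0,0,0]],[0,[-62,-255,65],[0,0,0]],[0,[-74,-301,55],[0,0,0]],[0,[-74,-301,20],[0,0,0]],[0,[-74,-301,-20],[0,0,0]],[0,[-74,-301,-42],[0,0,0]],[0,[-74,-301,-50],[0,0,0]],[0,[-74,-301,-53],[0,0,0]],[0,[-74,-301,-53],[0,0,0]]]'
```

```text
time: 52.42
ee_pos: [0.5106, -0.2698, 0.0467]
tcp_rot: [-179.7, -0.0, -74.0]
wrist_force: [-1.2, 0.1, -1.1]
opening: 0.0452
```

```bash
python3 -m pendant '[[0,[0,0,-2],[0,0,0]],[0,[0,0,-2],[0,0,0]]]'; python3 -m pendant '[[40,[0,0,0],[0,0,0]],[100,[0,0,0],[0,0,0]],[100,[0,0,0],[0,0,0]],[100,[0,0,0],[0,0,0]],[100,[0,0,40],[0,0,0]],[100,[0,0,80],[0,0,0]],[100,[0,0,80],[0,0,0]]]'
python3 - <<'E'
from h import *
p=camera("top");s=camera("scene")
for q in(s,p): print([(l,np.round(d["position"],3).tolist(),round(d["confidence"],2)) for l in("flat0_mid","flat1_mid","flat2_mid") for d in pinpoint(q,l)])
for P in([s],): print([np.round(t,4) for t in fit(P,.511,-.272,np.radians(16))])
save(s,"s11.png",(220,110,330,200),6)
E
```

```text
time: 52.68
ee_pos: [0.5108, -0.2699, 0.0452]
tcp_rot: [-179.7, -0.1, -74.0]
wrist_force: [0.0, 0.2, -1.5]
opening: 0.045
time: 53.55
ee_pos: [0.5123, -0.2707, 0.1289]
tcp_rot: [-179.4, -0.3, -74.0]
wrist_force: [0.7, 0.1, -0.3]
opening: 0.0856
[('flat0_mid', [0.621, -0.087, 0.054], 0.77), ('flat1_mid', [0.51, -0.277, 0.039], 0.7), ('flat1_mid', [0.27, -0.317, 0.003], 0.5), ('flat2_mid', [0.662, -0.485, 0.04], 0.93), ('flat2_mid', [0.598, -0.028, 0.05], 0.74), ('flat2_mid', [0.276, 0.327, 0.002], 0.6), ('flat2_mid', [0.755, 0.144, 0.0], 0.5)]
[('flat0_mid', [0.62, -0.084, 0.051], 0.75), ('flat0_mid', [0.621, -0.094, 0.037], 0.64), ('flat1_mid', [0.512, -0.272, 0.037], 0.54), ('flat2_mid', [0.601, -0.032, 0.054], 0.64)]
[np.float64(0.5107), np.float64(-0.2746), np.float64(39.9377), np.float64(83.6431), array([279.])]
```

View pics/s11.png

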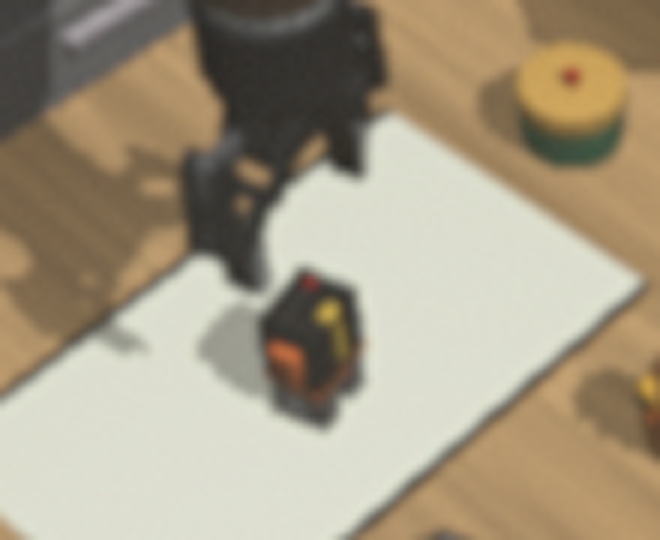

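```bash
python3 -m pendant '[[100,[-1,-1,0],[0.1,0.65,0]],[100,[-1,-1,0],[0.1,0.65,0]],[100,[-1,-1,0],[0.1,0.65,0]]]'; python3 -m pendant '[[100,[0,0,0],[0,0,-10]],[100,[0,0,0],[0,0,-20]],[100,[0,0,0],[0,0,-30]],[100,[0,0,0],[0,0,-40]],[100,[0,0,0],[0,0,-50]],[100,[0,0,0],[0,0,-60]],[100,[0,0,0],[0,0,-70]],[100,[0,0,0],[0,0,-80]],[100,[0,0,0],[0,0,-90]],[100,[0,0,-30],[0,0,-90]],[100,[0,0,-65],[0,0,-90]],[100,[0,0,-85],[0,0,-90]],[100,[0,0,-85],[0,0,-90]]]'
```

```text
time: 54.32
ee_pos: [0.5095, -0.2707, 0.1242]
tcp_rot: [179.6, 0.3, -74.0]
wrist_force: [1.0, -0.9, -0.6]
opening: 0.0854
time: 55.95
ee_pos: [0.5085, -0.2702, 0.0376]
tcp_rot: [179.5, 0.1, -164.0]
wrist_force: [-0.9, -0.3, -0.1]
opening: 0.0855
```

```bash
python3 -m pendant '[[0,[0,0,0],[0,0,0]],[0,[0,0,0],[0,0,0]],[0,[0,0,0],[0,0,0]],[0,[0,0,0],[0,0,0]],[0,[0,0,0],[0,0,0]],[0,[0,0,0],[0,0,0]],[0,[0,0,0],[0,0,0]]]' 20
python3 - <<'E'
from workcell import *
o=get_obs();print(o["ee_pos"],o["tcp_rot"],o["opening"])
E
```

```text
time: 56.82
ee_pos: [0.5092, -0.2707, 0.0388]
tcp_rot: [179.6, 0.2, -164.0]
wrist_force: [-0.4, -1.4, 5.9]
opening: 0.0378
[ 0.50916238 -0.27066198  0.03880173] [ 179.62721994    0.21781748 -164.0496308 ] 0.03778946387152014
```

```bash
python3 -m pendant '[[100,[0,0,0],[0,0,0]],[100,[0,0,0],[0,0,0]],[100,[0,0,0],[0,0,0]],[100,[0,0,0],[0,0,0]],[100,[0,0,40],[0,0,0]],[100,[0,0,80],[0,0,0]],[100,[0,0,80],[0,0,10]],[100,[0,0,80],[0,0,20]],[100,[0,0,80],[0,0,30]],[100,[0,0,80],[0,0,40]],[100,[0,0,80],[0,0,50]],[100,[0,0,80],[0,0,60]],[100,[0,0,80],[0,0,70]],[100,[0,0,80],[0,0,80]],[100,[0,0,80],[0,0,90]],[100,[0,0,80],[0,0,90]],[100,[0,0,80],[0,0,90]]]'
```

```text
time: 58.95
ee_pos: [0.5091, -0.2706, 0.1187]
tcp_rot: [179.6, 0.2, -74.3]
wrist_force: [0.6, 0.2, -0.2]
opening: 0.0857
```

Now descend and grip by the buttons.

```bash
python3 -m pendant '[[100,[0,0,-40],[0.05,-0.2,0.2]],[100,[0,0,-68],[0.05,-0.2,0.2]],[100,[0,0,-78],[0.05,-0.2,0.2]],[100,[0,0,-78],[0.05,-0.2,0.2]],[0,[0,0,-78],[0.05,-0.2,0.2]],[0,[0,0,-78],[0.05,-0.2,0.2]],[0,[0,0,-78],[0.05,-0.2,0.2]],[0,[0,0,-78],[0.05,-0.2,0.2]],[0,[0,0,-78],[0.05,-0.2,0.2]],[0,[0,0,-78],[0.05,-0.2,0.2]],[0,[0,0,-78],[0.05,-0.2,0.2]]]' 50; python3 -m pendant '[[0,[0,0,8],[0,0,0]],[0,[0,0,40],[0,0,0]],[0,[0,0,80],[0,0,0]],[0,[0,0,120],[0,0,0]],[0,[0,0,120],[0,0,0]],[0,[0,0,120],[0,0,0]]]'
```

```text
time: 60.32
ee_pos: [0.5102, -0.271, 0.0424]
tcp_rot: [180.0, 0.1, -74.1]
wrist_force: [1.5, -0.4, 4.9]
opening: 0.0455
time: 61.08
ee_pos: [0.51, -0.2709, 0.1618]
tcp_rot: [179.9, 0.1, -74.1]
wrist_force: [-0.1, 0.1, -2.1]
opening: 0.0455
```

```bash
python3 -m pendant '[[0,[10,40,0],[0,0,0]],[0,[24,95,0],[0,0,0]],[0,[38,150,0],[0,0,0]],[0,[52,205,0],[0,0,0]],[0,[66,258,0],[0,0,0]],[0,[76,296,0],[0,0,0]],[0,[76,296,-25],[0,0,0]],[0,[76,296,-50],[0,0,0]],[0,[76,296,-62],[0,0,0]],[0,[76,296,-62],[0,0,0]],[0,[76,296,-62],[0,0,0]]]'
```

```text
time: 62.45
ee_pos: [0.5863, 0.0249, 0.1006]
tcp_rot: [180.0, 0.1, -74.1]
wrist_force: [-0.3, -0.2, -1.4]
opening: 0.0454
```

```bash
python3 -m pendant '[[0,[0,0,-10],[0,0,0]],[0,[0,0,-16],[0,0,0]],[0,[0,0,-20],[0,0,0]],[0,[0,0,-23],[0,0,0]],[0,[0,0,-26],[0,0,0]],[0,[0,0,-26],[0,0,0]]]'
```

```text
time: 63.2
ee_pos: [0.5861, 0.025, 0.0742]
tcp_rot: [180.0, 0.1, -74.1]
wrist_force: [-0.3, 1.8, -2.2]
opening: 0.0451
```

Entering freely now (8 mm in, no load). Home TCP height ≈ 0.0525.

```bash
python3 -m pendant '[[0,[0,0,-6],[0,0,0]],[0,[0,0,-12],[0,0,0]],[0,[0,0,-17],[0,0,0]],[0,[0,0,-20],[0,0,0]],[0,[0,0,-22],[0,0,0]],[0,[0,0,-23.5],[0,0,0]],[0,[0,0,-23.5],[0,0,0]]]'
```

```text
time: 64.08
ee_pos: [0.5862, 0.0251, 0.0523]
tcp_rot: [-180.0, 0.1, -74.1]
wrist_force: [-5.4, 3.3, 10.7]
opening: 0.0458
```

```bash
python3 -m pendant '[[100,[0,0,0],[0,0,0]],[100,[0,0,0],[0,0,0]],[100,[0,0,0],[0,0,0]],[100,[0,0,0],[0,0,0]],[100,[0,0,40],[0,0,0]],[100,[0,0,90],[0,0,0]],[0,[-40,-8,90],[0,0,0]],[0,[-70,-13,90],[0,0,0]],[0,[-70,-13,60],[0,0,0]],[0,[-70,-13,30],[0,0,0]],[0,[-70,-13,20],[0,0,0]],[0,[-70,-13,20],[0,0,0]]]'
python3 - <<'E'
from h import *
p=camera("top");s=camera("scene")
for q in(s,p): print([(l,np.round(d["position"],3).tolist(),round(d["confidence"],2)) for l in("flat0_mid","flat1_mid","flat2_mid","full0_mid","full1_mid") for d in pinpoint(q,l)])
save(s,"s12.png",(230,140,480,350),3)
E
```

```text
time: 65.58
ee_pos: [0.516, 0.0121, 0.0723]
tcp_rot: [180.0, 0.1, -74.1]
wrist_force: [0.1, 0.4, -0.0]
opening: 0.0
[('flat0_mid', [0.62, -0.087, 0.052], 0.86), ('flat1_mid', [0.584, 0.023, 0.048], 0.68), ('flat2_mid', [0.598, -0.028, 0.05], 0.74), ('flat2_mid', [0.66, -0.486, 0.042], 0.74), ('full0_mid', [0.45, 0.285, 0.045], 0.88)]
[('flat0_mid', [0.617, -0.085, 0.049], 0.77), ('flat0_mid', [0.746, 0.007, -0.001], 0.23), ('flat2_mid', [0.665, -0.477, 0.041], 0.55), ('flat2_mid', [0.603, -0.031, 0.051], 0.45), ('full0_mid', [0.453, 0.287, 0.047], 0.98), ('full1_mid', [0.559, 0.287, 0.045], 0.98)]
```

View pics/s12.png

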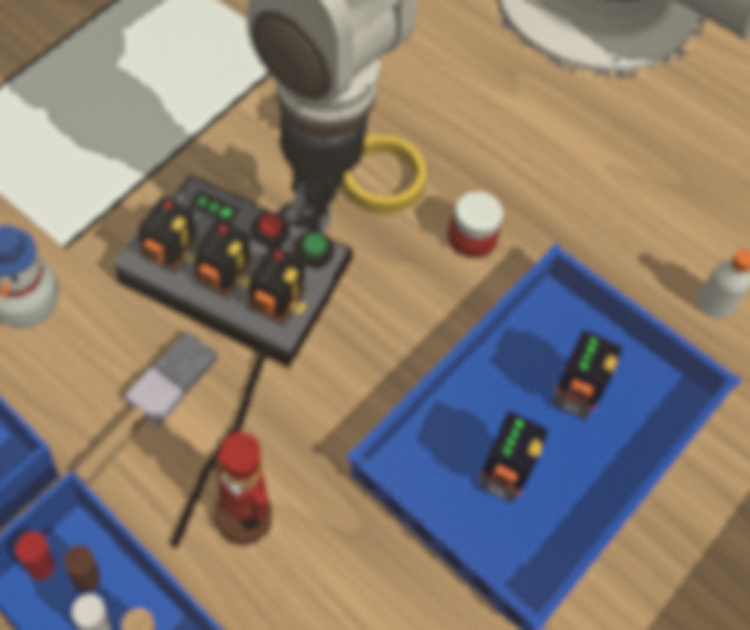

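```bash
python3 -m pendant '[[0,[0,0,-15],[0,0,0]],[0,[0,0,-26],[0,0,0]],[0,[0,0,-32],[0,0,0]],[0,[0,0,-36],[0,0,0]],[0,[0,0,-39],[0,0,0]],[0,[0,0,-39],[0,0,0]],[0,[0,0,-39],[0,0,0]]]'
```

```text
time: 67.05
ee_pos: [0.5159, 0.0121, 0.0357]
tcp_rot: [-179.9, 0.1, -74.1]
wrist_force: [-13.6, 0.3, 23.0]
opening: -0.0003
```

Start is bottomed (23 N, same height as stop). Retreat, check and hand in.

```bash
python3 -m pendant '[[0,[0,0,40],[0,0,0]],[0,[0,0,90],[0,0,0]],[0,[-30,0,130],[0,0,0]],[0,[-60,0,150],[0,0,0]],[0,[-60,0,150],[0,0,0]],[0,[-60,0,150],[0,0,0]],[0,[-60,0,150],[0,0,0]]]'
python3 - <<'E'
from h import *
for q in(camera("scene"),camera("top")): print([(l,np.round(d["position"],3).tolist(),round(d["confidence"],2)) for l in("flat0_mid","flat1_mid","flat2_mid","full0_mid","full1_mid","start_top","stop_top") for d in pinpoint(q,l)])
print(job_done())
E
```

```text
time: 67.92
ee_pos: [0.4562, 0.0121, 0.1846]
tcp_rot: [180.0, 0.1, -74.1]
wrist_force: [0.5, -0.2, -0.3]
opening: 0.0003
[('flat0_mid', [0.62, -0.089, 0.054], 0.84), ('flat0_mid', [0.586, 0.023, 0.048], 0.74), ('flat0_mid', [0.391, -0.104, -0.004], 0.37), ('flat0_mid', [0.508, 0.284, 0.006], 0.2), ('flat1_mid', [0.587, 0.021, 0.05], 0.91), ('flat2_mid', [0.661, -0.486, 0.04], 0.68), ('flat2_mid', [0.601, -0.027, 0.049], 0.54), ('full0_mid', [0.45, 0.287, 0.047], 0.71), ('full0_mid', [0.601, -0.033, 0.041], 0.58), ('full1_mid', [0.56, 0.284, 0.044], 0.7), ('start_top', [0.602, -0.034, 0.04], 0.63), ('start_top', [0.51, -0.295, 0.0], 0.63), ('start_top', [0.516, 0.012, 0.037], 0.44), ('stop_top', [0.528, -0.036, 0.045], 0.46)]
[('flat0_mid', [0.619, -0.086, 0.049], 0.64), ('flat1_mid', [0.506, 0.285, 0.005], 0.74), ('flat2_mid', [0.664, -0.48, 0.038], 0.86), ('flat2_mid', [0.602, -0.03, 0.05], 0.46), ('full0_mid', [0.45, 0.286, 0.048], 0.86), ('full0_mid', [0.389, -0.005, -0.001], 0.31), ('full1_mid', [0.557, 0.288, 0.044], 0.59), ('stop_top', [0.526, -0.039, 0.041], 0.42)]
the job is handed in; nothing more can be done
None
```

The dock is changed over and the job is handed in at about 68 s; the hand-in reported no verdict.

- **Order of work:** I pressed the red stop button until it bottomed (23 N). I then moved the two charged packs to the crate, seated the three flat packs in the bays, and pressed the green start button until it bottomed (23 N).
- **Trouble on the way:** the third flat pack stuck at the bay mouth on three tries, with up to 71 N at the wrist. I set it back on the sheet, centred it by squeezing its sides and re-gripped it. It then went in without load.
- **Last checks:** the networks put the three flat packs at centre heights of about 48–54 mm (50 mm is home) and at the bays to within their error. The charged packs read 44–48 mm (45 mm expected) and stood upright in the crate in the last picture. The arm was clear of everything.
- **Weak spots:** the last top view missed the third flat pack, and a few low-confidence reports were plainly wrong. The last readings put the stop button's top at 41–45 mm, which agrees with it being up. The start button has only one reading, about 37 mm, so that it sprang back up is not well confirmed. The purple look-alike was left alone and the last picture showed nothing knocked over, but I did not re-measure the bench things at the end.

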